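# Right the fallen capacitor and hold the magazine open

## Task

One capacitor in the spring-fed magazine has fallen over: stand it up where it lies, on its base between the lane rails with its screw terminals on top, and let go of it, without knocking over or shifting the two capacitors standing in the same lane. Then grip the upright pull tab, draw the sprung follower back until the tab is in line with the fin of the small index clip, and hold it there so that more can be loaded: the program finishes while still gripping the tab at the mark. Leave the loose parts around the magazine alone.

Things in the scene. Friction and masses are not known exactly. Their poses are not given: they have to be found in the camera images.
- magazine: magazine fixed to the bench: grey metal base, x -30..30, y -145..205 mm, with a lane along its y. Origin on the bench in the lane's middle, z up, +y the pull direction. Lane floor z 5; rails 5 mm high (top z 10), 38 mm apart inside, y -145..90; end stop y -145..-137, top z 25; bracket y 92..104, 43 wide, top z 36; spring barrel from there to y 122, top z 31
- fallen_cap: capacitor lying along the lane on its floor, terminals towards magazine +y, in one of three places 55 mm apart; can 32 mm in diameter, 38 mm tall, flat base, about 50 g, two screw terminals 3.5 mm high on top; origin in the middle of the can, own z from base to terminals, 21 mm above the bench lying, 24 standing
- cap_a: a capacitor standing in the lane; can 32 mm in diameter, 38 mm tall, flat base, about 50 g, two screw terminals 3.5 mm high on top; origin in the middle of the can, own z from base to terminals
- cap_b: a capacitor standing in the lane; can 32 mm in diameter, 38 mm tall, flat base, about 50 g, two screw terminals 3.5 mm high on top; origin in the middle of the can, own z from base to terminals
- follower (a joint): how far the follower is pulled, m: 0 at rest, 0.055 at most, growing along magazine +y. A spring draws it back: 4 N at rest, 120 N/m more (7 to 9 N at the mark). It carries a steel plate 34 mm wide across the lane (top z 36, near face at magazine y 25 mm at rest), a thin rod through the bracket, and the pull tab
- pull_tab (a point): grip point of the black upright tab on the rod's end, 53 mm above the bench, in the middle of its thickness and width. The tab is 10 mm thick along magazine y, 26 mm wide along x, z 12 to 70 mm; at rest at magazine x 0, y 140. Free gap to the bracket 31 mm, to the low spring barrel 13 mm
- index_clip: small steel clip on the base's robot-side edge (magazine x -24.5 mm), 24 to 44 mm past the resting tab. Its upright fin, 2 mm thick, top 27 mm above the bench, is the mark. Origin under the fin's middle, on the base's top; axes as the magazine's. The tab is at the mark when its middle has this origin's magazine y
- heatsink: bystander, loose: black finned heat sink, 30x35x22 mm, behind the lane; origin under its middle
- battery_9v: bystander, loose: block battery, 27x49x18 mm, in front of the magazine; origin under its middle
- banana_plug_0: bystander, loose: banana plug, 11x51x11 mm, in front of the magazine; origin under its middle
- bnc_tee: bystander, loose: metal T-shaped connector, 30x43x15 mm, behind the magazine; origin under its middle
There are look-alikes about, which are no part of the job. Leave any red or turquoise look-alike of the fallen_cap alone.

How it is judged:
On the way, in this order (a step that is already met when the one before it is completed fails the run):
1. the fallen capacitor stands upright in the lane, let go, the follower still at rest (angle between fallen_cap's own z axis and vertical below 0.1 rad and height (world z) of fallen_cap between 0.02 and 0.028 m and x of fallen_cap in the frame of magazine between -0.008 and 0.008 m and distance of fallen_cap from where it was at the start of the episode below 0.03 m and contact force between the fingers and fallen_cap below 0.1 N and linear speed of fallen_cap below 0.02 m/s and value of joint follower below 0.01 m), for 0.3 s.
2. the pull tab is gripped and drawn to the index clip (y of pull_tab in the frame of index_clip between -0.004 and 0.004 m and contact force between the fingers and follower above 2.5 N and velocity of joint follower between -0.01 and 0.01 m/s), for 0.2 s.
At the end, for the whole second after the job is handed in: The pull tab is within 4 mm of the clip's fin along the lane, at rest, held by the fingers (over 2.5 N). The fallen capacitor stands terminals up (within 0.1 rad) on the lane floor, within 8 mm of the lane's middle and 30 mm of where it lay; the other two stand within 20 mm of where they were (all of step 2 and angle between each of fallen_cap, cap_a, cap_b's own z axis and vertical below 0.1 rad and height (world z) of fallen_cap between 0.02 and 0.028 m and x of fallen_cap in the frame of magazine between -0.008 and 0.008 m and distance of fallen_cap from where it was at the start of the episode below 0.03 m and distance of each of cap_a, cap_b from where it was at the start of the episode below 0.02 m); the arm keeps its last pose, push and grip.
It fails at once if a standing capacitor is knocked over (angle between any of cap_a, cap_b's own z axis and vertical above 0.6 rad).
It fails at once if a loose part around the magazine is moved over 25 mm (distance of any of heatsink, battery_9v, banana_plug_0, bnc_tee from where it was at the start of the episode above 0.025 m).
It also fails if it takes over 48 s, if anything falls off the work surface, if the arm or the gripper's body presses on something with over 40 N, if the wrist force passes 120 N, or if a joint passes its speed limit or range.

## Robot

A 6-joint arm with a two-finger parallel gripper is mounted at the origin on a cart in front of the work surface, level with it; the furniture and walls round the work are solid. World frame = base frame: x ahead of the robot, y to its left, z up, the work surface at z = 0. Lengths are in m, angles in rad, forces in N, time in s.
With the tool pointing down it reaches from about 0.375 to 0.9 m from the base axis. Payload 3.1 kg.
Tool frame: the origin (TCP) lies midway between the tips of the shut fingers; the grasp point (between the pads) lies 19 mm behind it; z points along the fingers, y is the line along which they close (so a half turn about z gives the same grasp; the last joint's range is limited). The gripper opens to 85 mm and grips with 20 to 120 N. Pads are 22 mm wide; open, the fingers measure 114 mm over their backs; the gripper's body (76 mm by 85 mm) begins 54 mm behind the grasp point. The pads swing forward as they close: fully open they stand 13 mm farther back than shut.
Start: joints at [1.083, 0.527, 1.433, -0, 1.181, -0.178], TCP at [0.19, 0.595, 0.231] pointing down, gripper open.
Joint ranges: [-3.08, 3.08], [-0.75, 2.2], [0.22, 2.44], [-1.43, 4.57], [0, 2.65], [-2.85, 2.85]. Speed limits (rad/s): [2.79, 2.79, 3.14, 3.14, 3.14, 3.14].

## Interface

Orientations are given as a unit quaternion [x, y, z, w].
In Python, from station import manip gives the robot as it stands.
- The arm moves only by the tool drive_tool, never from a script. Its argument "motion" is a list that holds one entry, the list of rows, each a list of 5 numbers: the finger opening in mm, from 0 to 85.4, then the shift along the tool's x, y, z in units of 30 mm (1.0 is 30 mm), then the turn about the tool's z in units of 8 degrees (1.0 is 8 degrees). In form: [[[fingers, x, y, z, yaw], ...]]. A call has 1 to 10 rows; each row is the pose to reach, as a shift and turn from the pose commanded when the call began, along the tool's axes at that moment; what a row does not reach only later rows make up. A row lasts 1/10 s, in which the tool goes at most 50 mm and 8.59 degrees, less where a joint would pass 70% of its speed; a pose out of reach is approached as far as the arm can. A call with a gripper value outside its range is refused whole. The fingers move at their own pace and stop on an object; "squeeze" is the grip in N (left out, the last holds). Time passes only in rows, so rows that repeat a pose let the fingers close. It gives the time, the measured TCP pose, the force, the opening and the grip force at its end, in the units of the state.
- manip.sense(): the state, without advancing time (a new reading comes with each control period).
- manip.snapshot(name): name is "side" or "top" or "wrist"; returns the picture (480x640x3 uint8, red, green, blue); there is no depth.
- manip.camera_model(name): a dict with "fov_y" (degrees; the focal length in pixels is half the picture's height over the tangent of half this angle, whatever the lens; pixels are square), "cx", "cy" (the principal point, pixels), "k1" (the pictures are not rectified: a ray, as slopes to the right and down, at radius r is drawn at 1 + k1 r^2 times it, then the intrinsics apply), "origin" and "orientation" of the camera in the world. Camera axes: x right, y up, looking along -z (the intrinsics and any distortion apply to the point x, -y, -z); pixel columns grow to the right and rows downward; lengths in m; the calibration is good to about 2 mm. A picture is of the moment at which its call begins: read the wrist's pose just before it. camera_model takes no time and is no camera call; for the wrist camera it gives the pose at the moment of the call.
- manip.sign_off(): hands the job in; it is judged then, once.
The state is a dict: "t": time; "q": joint angles; "qd": joint speeds; "tau": joint torques, N m; "tcp_pos": TCP position; "tool_rot": TCP orientation; "force": force on the tool from outside, world axes, zero at the start; "ft_torque": the same for the moment, N m; "finger_gap": opening from 0.0 (shut) to 1.0 (fully open); "gripper_force": force on a finger pad.
Only numpy, scipy, OpenCV 4.12 (cv2) and the standard library are available. Lean on these libraries where they do the work, as an engineer would, in place of code of your own. Each camera call takes 0.05 s, during which the arm holds its last target. There are 200 camera calls.

## Working session

There is one attempt and no reset: what is moved stays moved. The work goes in short steps, Python scripts to look and compute and a tool call to move; the robot and the scene stay as the last step left them, time stands still between calls to the robot, and variables do not carry over. Pictures are saved under pics/ and viewed, at most 10 in all, crops included, and the job is handed in when it is done.

Besides the shell and the picture viewer there is one more tool, called after ">>>" as name(argument=value, ...) on one line, values as JSON. drive_tool: Moves the arm, as the interface text tells. Its arguments: {"type":"object","properties":{"motion":{"type":"array","items":{"type":"array","items":{"type":"array","items":{"type":"number"}}}},"squeeze":{"type":"number"}},"required":["motion"]}

```bash
mkdir -p pics
cat > h.py <<'E'
import numpy as np, cv2
from scipy.spatial.transform import Rotation as R
from station import manip
def cam(n):
    c=manip.camera_model(n); f=240/np.tan(np.radians(c['fov_y'])/2)
    return c,f,R.from_quat(c['orientation']).as_matrix(),np.array(c['origin'])
def ray(n,u,v,m=None):
    c,f,M,o=m or cam(n); x,y=(u-c['cx'])/f,(v-c['cy'])/f
    rd=np.hypot(x,y); r=rd
    for _ in range(30): r=rd/(1+c['k1']*r*r)
    s=r/rd if rd>0 else 1
    d=M@np.array([x*s,-y*s,-1]); return o,d/np.linalg.norm(d)
def onz(n,u,v,z,m=None):
    o,d=ray(n,u,v,m); return o+d*(z-o[2])/d[2]
def tri(rays):
    A=sum(np.eye(3)-np.outer(d,d) for o,d in rays); b=sum((np.eye(3)-np.outer(d,d))@o for o,d in rays)
    return np.linalg.solve(A,b)
def proj(n,p,m=None):
    c,f,M,o=m or cam(n); q=M.T@(np.array(p)-o); x,y=q[0]/-q[2],-q[1]/-q[2]
    k=1+c['k1']*(x*x+y*y); return np.array([c['cx']+f*x*k,c['cy']+f*y*k])
E
python3 - <<'E'
from h import *
for n in ['top','side','wrist']:
    c=manip.camera_model(n); print(n,c)
    cv2.imwrite(f'pics/{n}0.png',manip.snapshot(n)[:,:,::-1])
print(manip.sense())
E
```

```text
top {'fov_y': 48.34280759206067, 'cx': 320.5480683800161, 'cy': 233.8649260455425, 'k1': 0.003272761446668728, 'origin': array([ 0.40429314, -0.0301258 ,  1.06763841]), 'orientation': array([-0.02839233,  0.03795194,  0.71019353, -0.70240919])}
side {'fov_y': 47.571838927240606, 'cx': 331.513212807685, 'cy': 243.05367125553735, 'k1': -0.0021665436817288725, 'origin': array([ 0.23553758, -0.70072196,  0.63643882]), 'orientation': array([ 0.42825949, -0.08839475, -0.16281853,  0.88446046])}
wrist {'fov_y': 61.8591419475334, 'cx': 321.1862929993793, 'cy': 236.71079777940366, 'k1': -0.05988425095592725, 'origin': array([0.11038299, 0.6195228 , 0.37392891]), 'orientation': array([-0.13397637, -0.09623675,  0.5820767 ,  0.7962258 ])}
{'t': 0.15, 'q': array([ 1.08352741e+00,  5.28270393e-01,  1.43357443e+00, -7.72046659e-07,
        1.18142756e+00, -1.78504774e-01]), 'qd': array([-0.00039205, -0.00311832, -0.00521757,  0.00163112,  0.00086792,
        0.00187547]), 'tau': array([ 8.38045271e-04, -4.42745268e+01, -1.78276545e+01, -2.13221047e-04,
        5.61763445e-03, -4.49128478e-06]), 'tcp_pos': array([0.18964499, 0.5949687 , 0.23055819]), 'tool_rot': array([ 1.53769349e-01,  9.88106412e-01, -7.93874129e-04, -2.74107101e-04]), 'force': array([ 0.27322295, -0.25318847, -0.20291411]), 'ft_torque': array([-0.00086922,  0.00556949, -0.03037295]), 'gripper_force': 0.0, 'finger_gap': 0.9992467672655864}
```

View pics/top0.png

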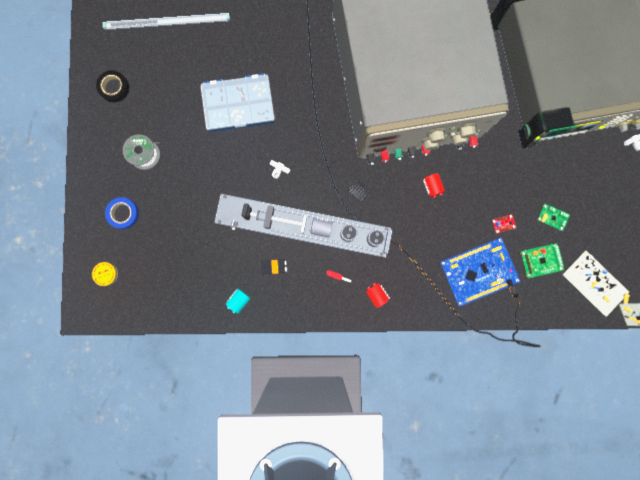

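View pics/side0.png

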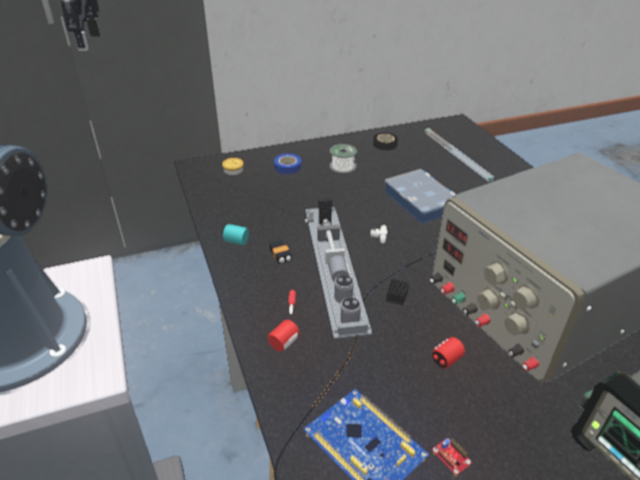

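The top view shows the magazine from about (218,210) to (390,240), with the tab at (247,210), the fallen can at (321,226), and the standing caps at (348,233) and (376,237). The side view has the tab at (325,210), the fallen can at (335,262) and the caps at (342,283) and (350,308). I'll enlarge both.

Run:
```python
from h import *
a=cv2.imread('pics/top0.png')[185:265,205:405]; b=cv2.imread('pics/side0.png')[195:345,290:390]
a=cv2.resize(a,None,fx=4,fy=4,interpolation=cv2.INTER_CUBIC)
b=cv2.resize(cv2.rotate(b,cv2.ROTATE_90_CLOCKWISE),None,fx=2.7,fy=2.7,interpolation=cv2.INTER_CUBIC)
o=np.zeros((600,800,3),np.uint8);o[:320]=a;o[325:325+b.shape[0],:b.shape[1]]=b
cv2.imwrite('pics/c1.png',o)
```

```text
(no output)
```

View pics/c1.png

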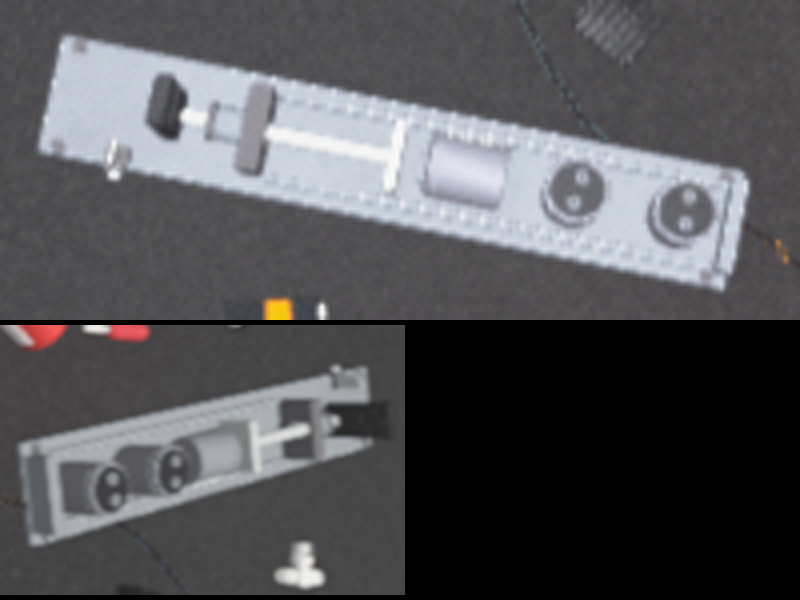

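The crop shows the base corners in top-crop pixels: (65,37), (40,153), (725,290), (748,172). The fallen can is centred at about (467,172), the tab top at about (167,103), the fin at about (117,155), and the plate at about (396,155).

Run:
```python
from h import *
m=cam('top'); P=lambda X,Y,z:onz('top',205+X/4-.375,185+Y/4-.375,z,m)
c=[P(*p,.005)[:2] for p in [(65,37),(40,153),(725,290),(748,172)]]
print(np.round(c,4))
print('lens',[np.linalg.norm(c[i]-c[(i+1)%4]) for i in range(4)])
yd=(c[0]+c[1]-c[2]-c[3]);yd/=np.linalg.norm(yd)
xd=np.array([yd[1],-yd[0]])
o=np.mean(c,0)-0.03*yd
print('origin',o,'yaw of y axis',np.degrees(np.arctan2(yd[1],yd[0])))
def mg(p): d=p[:2]-o; return np.round([1000*d@xd,1000*d@yd],1)
for n,X,Y,z in [('can',467,172,.037),('capA',580,183,.043),('capB',686,207,.043),('plate',396,155,.036),('tab',167,103,.07),('fin',117,152,.027),('finbase',115,165,.005),('fin',113,160,.016)]:
    p=P(X,Y,z); print(n,p,mg(p))
ms=cam('side')
S=lambda X,Y:(290+(Y-325)/2.7, 195+150-1-X/2.7) 
# rot clockwise: out[x,y]: X = H-1-v, Y=u
S=lambda X,Y:(290+(Y-325)/2.7,195+149-X/2.7)
for n,t,s in [('capA',(580,183),(176,468)),('capB',(686,207),(112,487)),('can',(467,172),(218,450)),('tabtop',(167,103),(388,420)),('corner0',(65,37),(368,443)),('corner1',(40,153),(365,370)),('corner3',(748,172),(35,543))]:
    p=tri([ray('top',205+t[0]/4-.375,185+t[1]/4-.375,m),ray('side',*S(*s),ms)]); print(n,np.round(p,4),mg(p))
```

```text
[[ 0.5869  0.1538]
 [ 0.5285  0.1659]
 [ 0.4564 -0.1746]
 [ 0.5153 -0.1875]]
lens [np.float64(0.05964072059337633), np.float64(0.34810760053312934), np.float64(0.060326767471119515), np.float64(0.34877696614210885)]
origin [ 0.51557517 -0.03994837] yaw of y axis 78.10537021859898
can [ 0.51337202 -0.0463851   0.037     ] [-0.8 -6.8]
capA [ 0.50684936 -0.10067769  0.043     ] [  4.  -61.2]
capB [ 0.49470593 -0.15157173  0.043     ] [   2.6 -113.5]
plate [ 0.52212425 -0.01204884  0.036     ] [ 0.7 28.7]
tab [0.54390154 0.09463367 0.07      ] [ -0.  137.5]
fin [0.5260087  0.12436255 0.027     ] [-23.7 162.9]
finbase [0.5220674  0.12860064 0.005     ] [-28.4 166.3]
fin [0.52334084 0.12795146 0.016     ] [-27.  165.9]
capA [ 0.5038 -0.0995  0.0472] [  0.8 -60.7]
capB [ 0.4932 -0.1509  0.0444] [   1.  -113.2]
can [ 0.5123 -0.046   0.0349] [-1.9 -6.6]
tabtop [0.544  0.0949 0.0682] [  0.  137.8]
corner0 [0.5865 0.1543 0.0032] [ 29.4 204.7]
corner1 [0.5295 0.1653 0.0065] [-28.6 203.7]
corner3 [ 0.5141 -0.1867  0.0085] [  28.8 -143.9]
```

>>> drive_tool(motion=[[[85, -1.2, -1.18, 0.1, 1.05], [85, -2.4, -2.36, 0.2, 2.1], [85, -3.6, -3.54, 0.3, 3.15], [85, -4.8, -4.72, 0.4, 4.2], [85, -6, -5.9, 0.5, 5.25], [85, -7.2, -7.08, 0.6, 6.3], [85, -8.4, -8.26, 0.7, 7.35], [85, -9.6, -9.44, 0.8, 8.4], [85, -10.8, -10.62, 0.9, 9.45], [85, -12, -11.8, 1, 10.53]]])

```text
t: 1.15
tcp_pos: [0.4232, 0.152, 0.2016]
tool_rot: [0.778, 0.628, 0.0, 0.0]
force: [0.9, 1.5, 0.2]
finger_gap: 0.995
gripper_force: 0.0
```

```bash
cat >> h.py <<'E'
O=np.array([0.51557517,-0.03994837]); YA=np.radians(78.105)
def M(p): d=np.array(p[:2])-O; return np.round([1e3*(d[0]*np.sin(YA)-d[1]*np.cos(YA)),1e3*(d[0]*np.cos(YA)+d[1]*np.sin(YA)),1e3*p[2] if len(p)>2 else 0],1)
def W(x,y,z): yd=np.array([np.cos(YA),np.sin(YA)]); xd=np.array([yd[1],-yd[0]]); return np.append(O+(x*xd+y*yd)/1e3,z/1e3)
def go(x,y,z):
    s=manip.sense(); Rm=R.from_quat(s['tool_rot']).as_matrix()
    a=np.degrees(YA-np.pi/2-np.arctan2(Rm[1,1],Rm[0,1])); a=(a+90)%180-90
    print('t',s['t'],'tcp mag',M(s['tcp_pos']),'tilt',Rm[:,2].round(3),'need xyz',(Rm.T@(W(x,y,z)-s['tcp_pos'])/.03).round(3),'yaw',round(-a/8,3),'gap',round(s['finger_gap']*85.4,1),'F',s['force'].round(2),'gf',round(s['gripper_force'],2))
E
python3 -c "
from h import *
go(0,10,200)"
```

```text
t 1.15 tcp mag [-130.   168.8  201.6] tilt [ 0.  0. -1.] need xyz [-5.266  4.364  0.053] yaw -0.043 gap 85.0 F [0.85 1.47 0.21] gf 0.0
```

>>> drive_tool(motion=[[[85, -1.1, 0.9, 0, 0], [85, -2.2, 1.8, 0, 0], [85, -3.2, 2.7, 0, 0], [85, -4.2, 3.5, 0, 0], [85, -5.2, 4.3, 0, 0], [85, -5.2, 4.3, 0, 0], [85, -5.2, 4.3, 0, 0]]])

```text
t: 1.85
tcp_pos: [0.5165, -0.026, 0.2013]
tool_rot: [0.777, 0.629, -0.0, -0.001]
force: [-0.0, 0.9, -0.4]
finger_gap: 0.996
gripper_force: 0.0
```

```bash
python3 -c "
from h import *
go(0,10,200)
m=cam('wrist'); print(manip.camera_model('wrist'))
im=manip.snapshot('wrist'); cv2.imwrite('pics/w1.png',im[:,:,::-1])
for p in [(0,13,21),(0,-25,21),(0,25,36),(0,140,70),(-24.5,165,27),(0,-60,43)]: print(p,proj('wrist',W(*p),m).round())
"
```

```text
t 1.85 tcp mag [ -1.9  13.8 201.3] tilt [-0.001  0.001 -1.   ] need xyz [-0.127  0.065  0.042] yaw -0.014 gap 85.0 F [-0.03  0.85 -0.41] gf 0.0
{'fov_y': 61.8591419475334, 'cx': 321.1862929993793, 'cy': 236.71079777940366, 'k1': -0.05988425095592725, 'origin': array([0.53464239, 0.05482911, 0.34475493]), 'orientation': array([-0.16410013,  0.01754823, -0.1030877 ,  0.98088538])}
(0, 13, 21) [323. 205.]
(0, -25, 21) [323. 248.]
(0, 25, 36) [323. 195.]
(0, 140, 70) [323.  28.]
(-24.5, 165, 27) [288.   0.]
(0, -60, 43) [323. 296.]
```

View pics/w1.png

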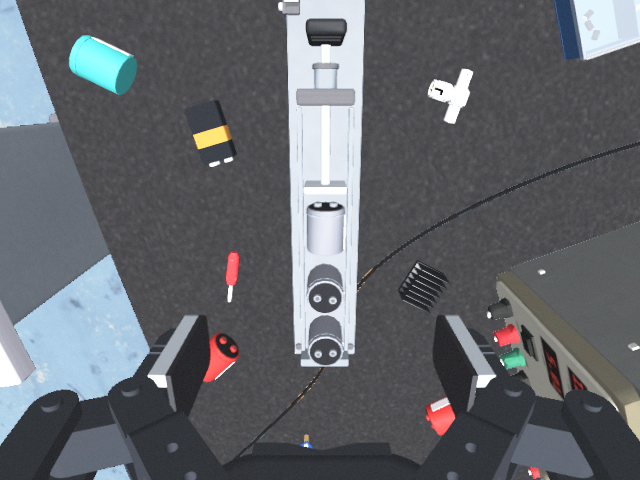

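The wrist view shows the fallen can at columns 307–345, rows 203–255, terminal face towards the plate (row 187). Cap tops are at (324,298) and (325,351), the tab top at (326,22), and the base edges at 293/361 near row 250.

Run:
```python
from h import *
m=cam('wrist'); mt=cam('top')
for n,u,v,z in [('edgeL',292,240,5),('edgeR',362,240,5),('canbase top',325,255,37),('can face ctr',325,208,21),('can rim top',325,213,37),('L',307,230,21),('R',345,230,21),('capA',324,298,43),('capB',325,351,43),('plate near',325,192,36),('plate far',325,183,36),('tab',326,22,70),('brk',325,97,36),('stopfar',324,365,5)]:
    p=onz('wrist',u,v,z/1e3,m); print(n,M(p))
for n,u,v,t in [('capA',324,298,(580,183)),('capB',325,351,(686,207)),('plate',325,187,(396,155)),('tab',326,22,(167,103))]:
    print(n,M(tri([ray('wrist',u,v,m),ray('top',205+t[0]/4-.375,185+t[1]/4-.375,mt)])))
```

```text
edgeL [-28.5 -22.6   5. ]
edgeR [ 34.5 -22.6   5. ]
canbase top [  0.9 -24.4  37. ]
can face ctr [ 1.  11.4 21. ]
can rim top [ 0.8 11.5 37. ]
L [-14.3  -7.9  21. ]
R [18.  -7.9 21. ]
capA [  0.1 -61.   43. ]
capB [   1.1 -113.8   43. ]
plate near [ 0.8 28.3 36. ]
plate far [ 0.8 35.5 36. ]
tab [  0.9 144.1  70. ]
brk [ 0.6 99.4 36. ]
stopfar [   0.5 -157.2    5. ]
capA [  2.  -60.7  44.5]
capB [   1.8 -113.3   43.9]
plate [ 1.5 29.4 23.2]
tab [  0.3 140.3  73. ]
```

>>> drive_tool(motion=[[[60, -0.09, 0.11, 1.3, 0], [60, -0.09, 0.11, 2.6, 0], [60, -0.09, 0.11, 3.9, 0], [60, -0.09, 0.11, 5, 0], [60, -0.09, 0.11, 5.7, 0], [60, -0.09, 0.11, 5.7, 0], [60, -0.09, 0.11, 5.7, 0]]])

```text
t: 2.6
tcp_pos: [0.5189, -0.0276, 0.0308]
tool_rot: [0.776, 0.631, -0.0, -0.0]
force: [-0.1, -0.6, 0.6]
finger_gap: 0.703
gripper_force: 0.0
```

```bash
python3 -c "
from h import *
go(1.5,11,12)
cv2.imwrite('pics/w2.png',manip.snapshot('wrist')[:,:,::-1])
"
```

```text
t 2.6 tcp mag [ 0.7 12.8 30.8] tilt [-0.001  0.    -1.   ] need xyz [-0.06   0.029  0.628] yaw 0.013 gap 60.0 F [-0.06 -0.58  0.61] gf 0.0
```

View pics/w2.png

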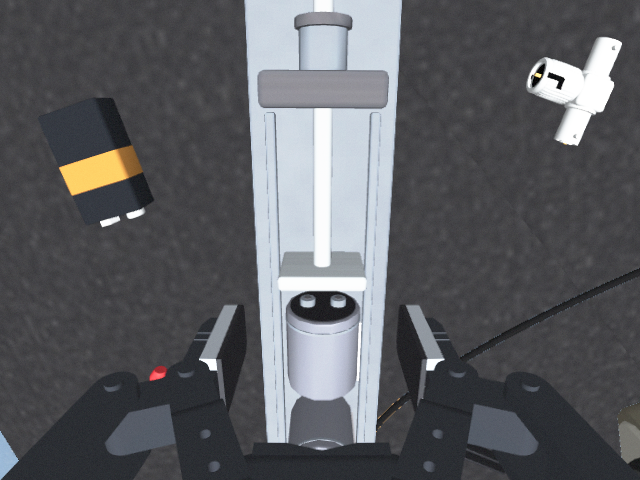

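The wrist view from close by has the fallen can centred at (323,345), between the pads at columns 240 and 402, with the plate ahead of it at row 283. I'll go down and grip its terminal end.

>>> drive_tool(motion=[[[60, -0.06, 0.05, 0.4, 0], [60, -0.06, 0.05, 0.63, 0], [45, -0.06, 0.05, 0.63, 0], [38, -0.06, 0.05, 0.63, 0], [30, -0.06, 0.05, 0.63, 0], [30, -0.06, 0.05, 0.63, 0], [30, -0.06, 0.05, 0.63, 0]]], squeeze=20)

```text
t: 3.35
tcp_pos: [0.5205, -0.0308, 0.0119]
tool_rot: [0.777, 0.63, 0.0, 0.0]
force: [-0.4, -0.8, 0.9]
finger_gap: 0.366
gripper_force: 19.8
```

>>> drive_tool(motion=[[[30, 0, 0, -0.15, 0], [30, 0, 0, -0.35, 0], [30, -0.05, 0, -0.5, 0], [30, -0.1, 0, -0.7, 0], [30, -0.1, 0, -0.7, 0], [30, -0.1, 0, -0.7, 0]]])

```text
t: 3.95
tcp_pos: [0.52, -0.0338, 0.0331]
tool_rot: [0.777, 0.63, 0.0, 0.0]
force: [0.6, 0.2, -0.8]
finger_gap: 0.365
gripper_force: 19.9
```

```bash
python3 -c "
from h import *
go(1.5,11,12)
a=manip.snapshot('wrist')[:,:,::-1][220:460,200:440]
b=manip.snapshot('side')[:,:,::-1][200:350,280:420]
o=np.zeros((480,800,3),np.uint8);o[:400,:400]=cv2.resize(a,(400,400));o[:430,400:]=cv2.resize(b,(400,430));cv2.imwrite('pics/c3.png',o)
"
```

```text
t 3.95 tcp mag [ 3.1  6.9 33.1] tilt [ 0.001 -0.    -1.   ] need xyz [ 0.136 -0.053  0.703] yaw -0.0 gap 31.2 F [ 0.56  0.23 -0.76] gf 19.89
```

View pics/c3.png

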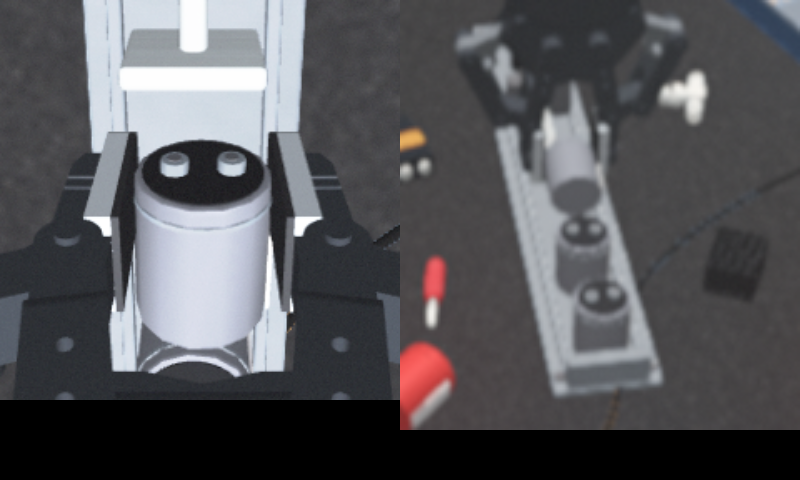

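The can has started to swing terminals-up between the pads: its terminal face is visible at crop (200,175). I'll lift a little more and let it swing further.

>>> drive_tool(motion=[[[30, 0, 0, -0.2, 0], [30, 0, 0, -0.4, 0], [30, 0, 0, -0.4, 0], [30, 0, 0, -0.4, 0], [30, 0, 0, -0.4, 0], [30, 0, 0, -0.4, 0], [30, 0, 0, -0.4, 0], [30, 0, 0, -0.4, 0]]])

```text
t: 4.85
tcp_pos: [0.5198, -0.0336, 0.0446]
tool_rot: [0.777, 0.63, -0.0, -0.0]
force: [-0.5, -0.3, -0.1]
finger_gap: 0.365
gripper_force: 19.9
```

```bash
python3 -c "
from h import *
go(1.5,11,12)
a=manip.snapshot('wrist')[:,:,::-1][220:460,200:440]
b=manip.snapshot('side')[:,:,::-1][200:350,280:420]
o=np.zeros((480,800,3),np.uint8);o[:400,:400]=cv2.resize(a,(400,400));o[:430,400:]=cv2.resize(b,(400,430));cv2.imwrite('pics/c4.png',o)
"
```

```text
t 4.85 tcp mag [ 2.8  7.  44.6] tilt [-0.  0. -1.] need xyz [ 0.132 -0.043  1.088] yaw 0.001 gap 31.2 F [-0.47 -0.35 -0.14] gf 19.92
```

View pics/c4.png

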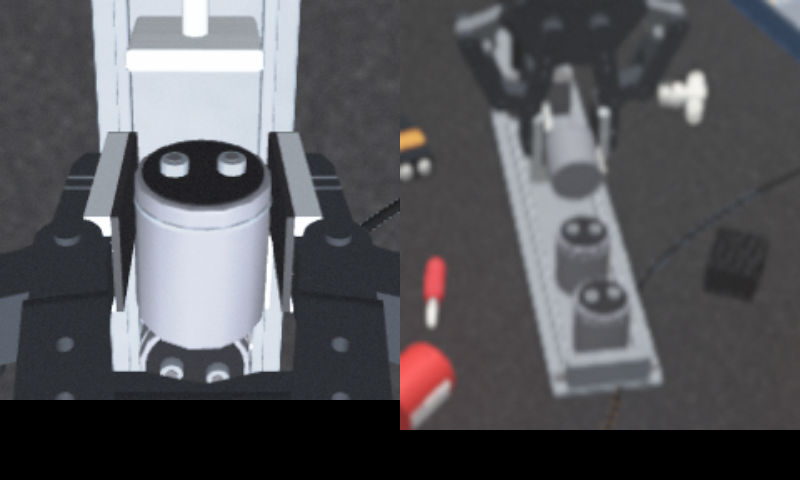

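The can didn't turn: relative to the hand it looks the same, and the side view shows its base face still vertical at (575,180). I'll lower it and find out how the grip force depends on the commanded opening.

>>> drive_tool(motion=[[[30, 0.05, 0, 0.5, 0], [30, 0.1, 0, 0.9, 0], [30, 0.1, 0, 1.05, 0], [30, 0.1, 0, 1.05, 0]]])

```text
t: 5.35
tcp_pos: [0.52, -0.0305, 0.0125]
tool_rot: [0.776, 0.63, -0.0, -0.001]
force: [-0.7, 0.1, -1.0]
finger_gap: 0.367
gripper_force: 20.0
```

>>> drive_tool(motion=[[[31.1, 0, 0, 0, 0], [31.1, 0, 0, 0, 0]]])

```text
t: 5.55
tcp_pos: [0.5207, -0.0309, 0.0135]
tool_rot: [0.777, 0.63, 0.0, 0.0]
force: [-0.5, -1.0, -0.0]
finger_gap: 0.36
gripper_force: 16.8
```

>>> drive_tool(motion=[[[31.3, 0, 0, 0, 0], [31.3, 0, 0, 0, 0]]])

```text
t: 5.75
tcp_pos: [0.5206, -0.0308, 0.0135]
tool_rot: [0.777, 0.63, 0.0, 0.0]
force: [-0.3, -0.5, -1.0]
finger_gap: 0.369
gripper_force: 12.4
```

>>> drive_tool(motion=[[[31.5, 0, 0, 0, 0], [31.5, 0, 0, 0, 0]]])

```text
t: 5.95
tcp_pos: [0.5205, -0.0308, 0.0134]
tool_rot: [0.777, 0.63, 0.0, 0.0]
force: [-0.8, -0.7, -0.9]
finger_gap: 0.372
gripper_force: 8.3
```

The force falls about 21 N per mm of opening, so a very light grip is possible and the can will hinge in it.

>>> drive_tool(motion=[[[31.8, 0, 0, 0, 0], [31.8, 0, 0, 0, 0]]])

```text
t: 6.15
tcp_pos: [0.5205, -0.0308, 0.0132]
tool_rot: [0.777, 0.63, -0.0, 0.0]
force: [-0.2, 0.3, -1.2]
finger_gap: 0.375
gripper_force: 3.1
```

>>> drive_tool(motion=[[[31.84, 0, 0, 0, 0], [31.84, 0, 0, 0, 0]]])

```text
t: 6.35
tcp_pos: [0.5204, -0.0308, 0.0132]
tool_rot: [0.777, 0.63, -0.0, -0.0]
force: [0.9, 0.3, -0.8]
finger_gap: 0.375
gripper_force: 2.5
```

>>> drive_tool(motion=[[[31.9, 0, 0, 0, 0], [31.9, 0, 0, 0, 0], [31.9, 0, 0, -0.1, 0], [31.9, 0, 0, -0.2, 0], [31.9, -0.02, 0, -0.3, 0], [31.9, -0.05, 0, -0.4, 0], [31.9, -0.08, 0, -0.5, 0], [31.9, -0.1, 0, -0.6, 0], [31.9, -0.1, 0, -0.6, 0]]])

```text
t: 7.25
tcp_pos: [0.5201, -0.0339, 0.0317]
tool_rot: [0.777, 0.63, 0.0, 0.0]
force: [-0.0, -0.6, -0.5]
finger_gap: 0.374
gripper_force: 1.1
```

```bash
python3 -c "
from h import *
go(1.5,11,12)
a=manip.snapshot('wrist')[:,:,::-1][220:460,200:440]
b=manip.snapshot('side')[:,:,::-1][200:350,280:420]
o=np.zeros((480,800,3),np.uint8);o[:400,:400]=cv2.resize(a,(400,400));o[:430,400:]=cv2.resize(b,(400,430));cv2.imwrite('pics/c5.png',o)
"
```

```text
t 7.25 tcp mag [ 3.2  6.9 31.7] tilt [ 0.001 -0.    -1.   ] need xyz [ 0.138 -0.057  0.658] yaw -0.0 gap 31.9 F [-0.   -0.64 -0.53] gf 1.05
```

View pics/c5.png

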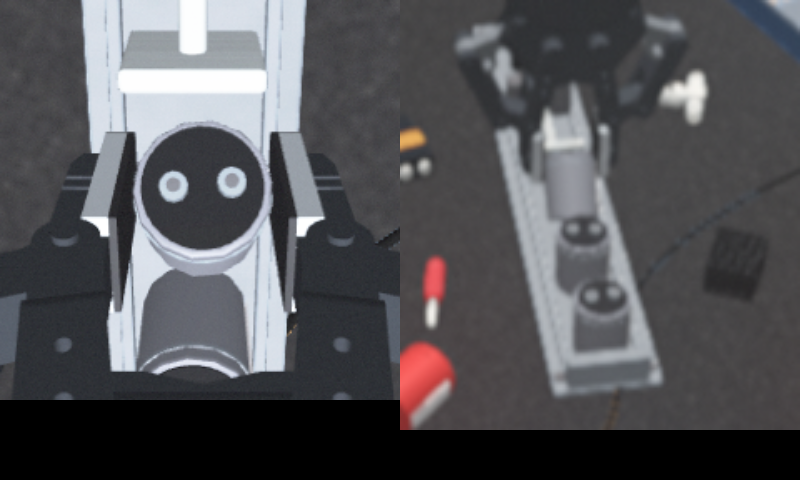

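The can has swung most of the way: the terminal face at crop (202,185) looks almost round, and I estimate about 40° still to go. I'll ease the grip a little more and rock it so that it keeps swinging.

>>> drive_tool(motion=[[[31.9, 0, 0, -0.1, 0], [31.92, 0, 0, -0.1, 0], [31.92, 0, 0, -0.1, 0], [31.93, 0, 0, -0.1, 0], [31.93, 0, 0, -0.1, 0], [31.93, 0, 0, -0.1, 0]]])

```text
t: 7.95
tcp_pos: [0.5199, -0.0337, 0.0342]
tool_rot: [0.777, 0.63, -0.0, -0.0]
force: [-0.6, 0.0, -0.3]
finger_gap: 0.371
gripper_force: 0.5
```

```bash
python3 -c "
from h import *
go(1.5,11,12)
im=manip.snapshot('wrist')[:,:,::-1]; cv2.imwrite('pics/w6.png',im)
g=im[280:420,270:375].max(2)
# dark lid ellipse
m=(g<60).astype(np.uint8); n,l,st,c=cv2.connectedComponentsWithStats(m)
for i in range(1,n):
    if st[i,4]>500:
        cs,_=cv2.findContours((l==i).astype(np.uint8),0,2); print(st[i],cv2.fitEllipse(cs[0]))
old=cv2.imread('pics/c5.png')[:400,:400]
"
```

```text
t 7.95 tcp mag [ 2.9  7.  34.2] tilt [-0.  0. -1.] need xyz [ 0.133 -0.047  0.741] yaw 0.001 gap 31.7 F [-0.62  0.02 -0.33] gf 0.47
[  0  20  12  99 741] ((4.948642253875732, 64.80550384521484), (10.012470245361328, 89.73628997802734), 2.6547677516937256)
[ 91  20  14 100 748] ((97.69461059570312, 64.9070816040039), (11.163719177246094, 87.6428451538086), 176.53390502929688)
```

```bash
python3 -c "
from h import *
im=cv2.imread('pics/w6.png'); o=cv2.imread('pics/c5.png')
print('now',[(r,int(im[r,321].max())) for r in range(270,440,5)])
print('c5 ',[(int(220+.6*r),int(o[r,202].max())) for r in range(80,380,8)])
"
```

```text
now [(270, 254), (275, 125), (280, 124), (285, 121), (290, 124), (295, 131), (300, 126), (305, 249), (310, 71), (315, 68), (320, 67), (325, 69), (330, 69), (335, 64), (340, 66), (345, 73), (350, 69), (355, 71), (360, 70), (365, 70), (370, 236), (375, 233), (380, 110), (385, 114), (390, 113), (395, 112), (400, 112), (405, 112), (410, 111), (415, 112), (420, 111), (425, 135), (430, 133), (435, 122)]
c5  [(268, 254), (272, 254), (277, 229), (282, 229), (287, 230), (292, 231), (296, 67), (301, 58), (306, 58), (311, 57), (316, 60), (320, 59), (325, 62), (330, 61), (335, 61), (340, 61), (344, 62), (349, 60), (354, 62), (359, 65), (364, 62), (368, 79), (373, 235), (378, 189), (383, 183), (388, 112), (392, 112), (397, 113), (402, 113), (407, 109), (412, 112), (416, 113), (421, 112), (426, 133), (431, 115), (436, 190), (440, 61), (445, 68)]
```

```bash
cat >> h.py <<'E'
def lid(im,box=(270,440,265,380)):
    r0,r1,c0,c1=box; g=im[r0:r1,c0:c1].max(2); m=(g<92).astype(np.uint8)
    m=cv2.morphologyEx(m,cv2.MORPH_OPEN,np.ones((5,5)))
    n,l,st,c=cv2.connectedComponentsWithStats(m)
    for i in range(1,n):
        if st[i,4]>600:
            cs,_=cv2.findContours((l==i).astype(np.uint8),0,2); e=cv2.fitEllipse(cv2.convexHull(cs[0]))
            u,v=e[0][0]+c0,e[0][1]+r0; _,d=ray('wrist',u,v)
            print('box',st[i]+np.array([c0,r0,0,0,0]),'ell',u.__round__(1),v.__round__(1),np.round(e[1:][0],1),round(e[2]),'angle to LOS',np.degrees(np.arccos(min(1,e[1][0]/e[1][1]))).round(1),'LOS from vertical',np.degrees(np.arccos(-d[2])).round(1),'at z60',M(onz('wrist',u,v,.06)))
E
python3 -c "
from h import *
lid(cv2.imread('pics/w6.png'))"
```

```text
box [266 300  16  86 828] ell 273.8 344.1 [15.  90.2] 4 angle to LOS 80.4 LOS from vertical 34.6 at z60 [-12.6  10.2  60. ]
box [362 301  16  84 793] ell 368.5 345.6 [15.8 91.2] 174 angle to LOS 80.0 LOS from vertical 34.8 at z60 [20.   9.6 60. ]
box [ 286  309   71   58 2706] ell 321.0 337.5 [57.9 71.1] 90 angle to LOS 35.6 LOS from vertical 33.2 at z60 [ 3.6 12.9 60. ]
```

By the ellipse fit the lid is about 2° from level, so the can is hanging upright. I'll shift it 8 mm towards where it lay and set it down.

>>> drive_tool(motion=[[[31.9, -0.07, -0.02, 0, 0], [31.9, -0.15, -0.04, 0, 0], [31.9, -0.22, -0.05, 0.02, 0], [31.9, -0.27, -0.05, 0.07, 0], [31.92, -0.27, -0.05, 0.12, 0], [31.92, -0.27, -0.05, 0.17, 0], [31.92, -0.27, -0.05, 0.22, 0], [31.92, -0.27, -0.05, 0.27, 0], [31.92, -0.27, -0.05, 0.32, 0], [31.92, -0.27, -0.05, 0.32, 0]]])

```text
t: 9.0
tcp_pos: [0.5163, -0.0412, 0.0243]
tool_rot: [0.776, 0.63, -0.0, -0.0]
force: [-0.1, 0.3, 0.1]
finger_gap: 0.372
gripper_force: 1.1
```

```bash
python3 -c "
from h import *
go(1.5,11,12)
im=manip.snapshot('wrist')[:,:,::-1]; cv2.imwrite('pics/w7.png',im)
lid(im)
print([(r,int(im[r,321].max())) for r in range(260,400,5)])
"
```

```text
t 9.0 tcp mag [ 1.  -1.  24.3] tilt [-0.001  0.    -1.   ] need xyz [0.401 0.017 0.41 ] yaw 0.002 gap 31.8 F [-0.15  0.32  0.05] gf 1.13
box [266 300  16  86 739] ell 274.1 343.8 [15.6 89.6] 4 angle to LOS 80.0 LOS from vertical 34.6 at z60 [-13.    8.9  60. ]
box [362 302  16  83 681] ell 368.8 346.1 [15.5 89.1] 174 angle to LOS 80.0 LOS from vertical 34.9 at z60 [16.9  8.1 60. ]
box [ 283  310   77   60 3026] ell 320.8 339.7 [60.1 77.5] 90 angle to LOS 39.1 LOS from vertical 33.5 at z60 [ 1.7 10.5 60. ]
[(260, 254), (265, 129), (270, 129), (275, 132), (280, 127), (285, 129), (290, 130), (295, 147), (300, 129), (305, 224), (310, 72), (315, 68), (320, 64), (325, 69), (330, 68), (335, 66), (340, 68), (345, 67), (350, 68), (355, 65), (360, 70), (365, 69), (370, 101), (375, 231), (380, 107), (385, 110), (390, 110), (395, 109)]
```

The lid grew from 71 to 77 px wide, so the can slid up between the pads and stands on the floor. I'll release it slowly.

>>> drive_tool(motion=[[[31.96, 0, 0, 0, 0], [32, 0, 0, 0, 0], [32.3, 0, 0, 0, 0], [33, 0, 0, 0, 0], [36, 0, 0, 0, 0], [42, 0, 0, 0, 0], [50, 0, 0, 0, 0], [60, 0, 0, 0, 0], [60, 0, 0, 0, 0]]])

```text
t: 9.95
tcp_pos: [0.5167, -0.0413, 0.0247]
tool_rot: [0.777, 0.63, 0.0, 0.0]
force: [0.7, 0.2, 0.5]
finger_gap: 0.703
gripper_force: 0.0
```

```bash
python3 -c "
from h import *
go(1.5,11,12)
im=manip.snapshot('wrist')[:,:,::-1]; lid(im)
a=im[220:460,200:440]
b=manip.snapshot('side')[:,:,::-1][200:350,280:420]
o=np.zeros((480,800,3),np.uint8);o[:400,:400]=cv2.resize(a,(400,400));o[:430,400:]=cv2.resize(b,(400,430));cv2.imwrite('pics/c8.png',o)
"
```

```text
t 9.95 tcp mag [ 1.4 -1.1 24.7] tilt [ 0. -0. -1.] need xyz [0.404 0.002 0.422] yaw 0.001 gap 60.1 F [0.73 0.2  0.49] gf 0.0
box [ 282  291   77   67 3481] ell 320.0 324.1 [67.4 77.3] 91 angle to LOS 29.3 LOS from vertical 31.4 at z60 [ 1.8 15.9 60. ]
```

View pics/c8.png

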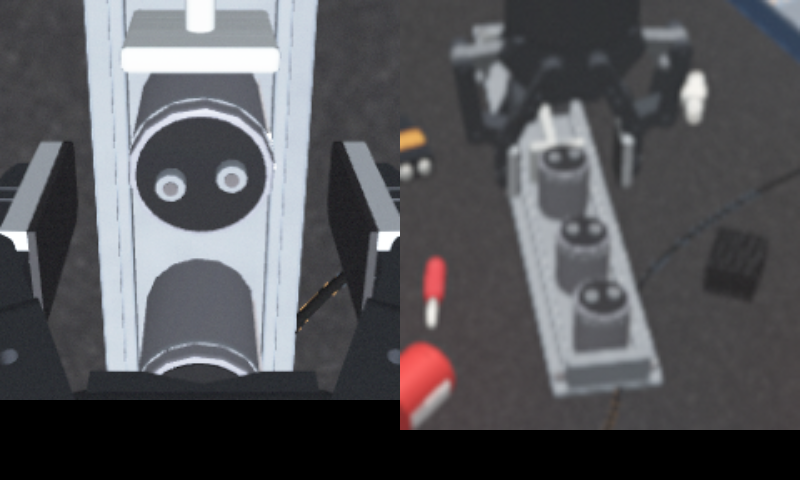

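The can stands upright with its terminals at crop (170,187) and (232,180), between the rails. The side view shows all three caps standing. Next I'll measure the tab and fin from two wrist poses.

>>> drive_tool(motion=[[[60, 0, 0, -0.8, 0], [60, 0, 0, -2, 0], [60, 0, 0, -3.2, 0], [60, 0.8, 0, -4.4, 0], [60, 1.8, 0, -5.4, 0], [60, 2.6, 0, -5.8, 0], [60, 3, 0, -5.8, 0], [60, 3, 0, -5.8, 0], [60, 3, 0, -5.8, 0]]])

```text
t: 10.95
tcp_pos: [0.5341, 0.0464, 0.1973]
tool_rot: [0.776, 0.63, -0.001, -0.001]
force: [-0.0, 0.1, 0.0]
finger_gap: 0.708
gripper_force: 0.0
```

```bash
python3 -c "
from h import *
go(1,115,110)
c=cam('wrist'); im=manip.snapshot('wrist'); import pickle; pickle.dump((c,im),open('v1.pkl','wb'))
print(proj('wrist',W(1,140,70),c),proj('wrist',W(-24,165,27),c))
"
```

```text
t 10.95 tcp mag [  0.3  88.4 197.3] tilt [-0.003 -0.    -1.   ] need xyz [0.891 0.031 2.909] yaw 0.004 gap 60.5 F [-0.05  0.12  0.03] gf 0.0
[321.48554599 148.48766562] [288.30298433 108.14111834]
```

>>> drive_tool(motion=[[[60, 0.4, 0.03, -0.1, 0], [60, 0.9, 0.03, 0.9, 0], [60, 0.9, 0.03, 1.9, 0], [60, 0.9, 0.03, 2.6, 0], [60, 0.9, 0.03, 2.6, 0], [60, 0.9, 0.03, 2.6, 0], [60, 0.9, 0.03, 2.6, 0]]])

```text
t: 11.7
tcp_pos: [0.5428, 0.0728, 0.1217]
tool_rot: [0.777, 0.63, 0.001, 0.001]
force: [0.4, -0.4, 0.2]
finger_gap: 0.704
gripper_force: 0.0
```

```bash
python3 -c "
from h import *
go(1,140,34)
c=cam('wrist'); im=manip.snapshot('wrist'); import pickle; pickle.dump((c,im),open('v2.pkl','wb'))
c1,im1=pickle.load(open('v1.pkl','rb'))
p=proj('wrist',W(1,140,70),c);q=proj('wrist',W(-24,165,27),c);print(p,q)
o=np.zeros((600,800,3),np.uint8)
o[:,:400]=cv2.resize(im1[70:220,250:350],(400,600),interpolation=cv2.INTER_CUBIC)
u,v=255,int(min(p[1],q[1])-70); print('v2 crop',u,v)
o[:,400:]=cv2.resize(im[max(v,0):max(v,0)+180,u-20:u+100],(400,600),interpolation=cv2.INTER_CUBIC)
cv2.imwrite('pics/c9.png',o[:,:,::-1])
"
```

```text
t 11.7 tcp mag [  3.4 115.9 121.7] tilt [ 0.002 -0.    -1.   ] need xyz [ 0.801 -0.085  2.922] yaw -0.002 gap 60.1 F [ 0.37 -0.44  0.23] gf 0.0
[314.67896899 221.06495476] [273.10160112 159.65311662]
v2 crop 255 89
```

View pics/c9.png

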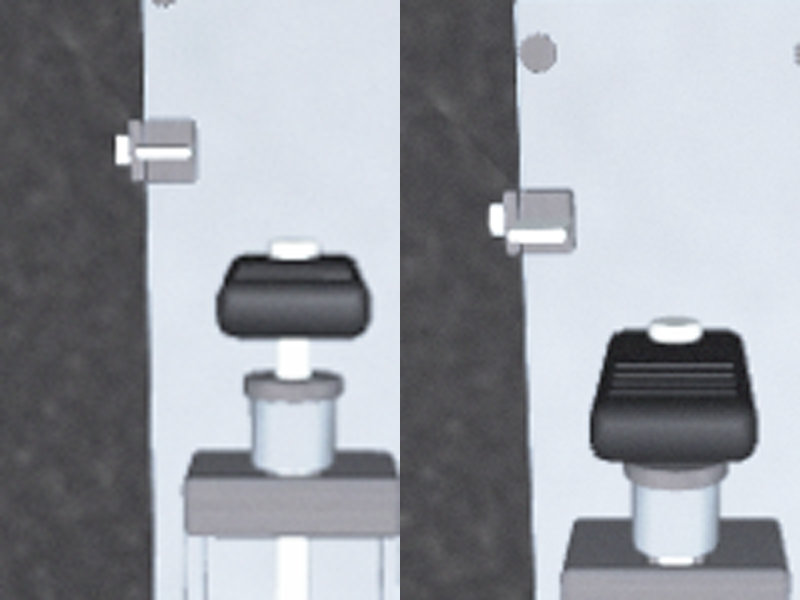

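View 1 shows the fin's bright top at crop (163,153), its foot plate centred at (164,150), and the tab's top at (294,310). View 2 has the fin at (537,236), the foot at (541,220), and the tab top at (675,430).

Run:
```python
from h import *
import pickle
c1=pickle.load(open('v1.pkl','rb'))[0]; c2=pickle.load(open('v2.pkl','rb'))[0]; ct=cam('top')
A=lambda X,Y:ray('wrist',250+X/4-.375,70+Y/4-.375,c1)
B=lambda X,Y:ray('wrist',235+(X-400)/3.3333-.35,89+Y/3.3333-.35,c2)
Z=lambda r,z:M(r[0]+r[1]*(z-r[0][2])/r[1][2])
for n,a,b,z in [('fin top',(163,153),(537,236),.027),('foot',(164,150),(541,220),.006),('tab top',(294,310),(675,430),.07),('bracket top-near',(294,478),(675,570),.036)]:
    print(n,'tri',M(tri([A(*a),B(*b)])),'v1',Z(A(*a),z),'v2',Z(B(*b),z))
```

```text
fin top tri [-22.4 165.2  27.5] v1 [-22.4 165.2  27. ] v2 [-22.4 165.1  27. ]
foot tri [-23.7 165.4   7.3] v1 [-23.8 165.4   6. ] v2 [-23.9 165.2   6. ]
tab top tri [  2.2 140.3  64.9] v1 [  2.1 140.9  70. ] v2 [  2.3 141.8  70. ]
bracket top-near tri [  2.1 105.2  36.7] v1 [  2.2 105.   36. ] v2 [  1.9 104.9  36. ]
```

Both views agree: the fin is at 165.2 and the tab at 141, so the pull is about 24.2 mm. The bracket edge, measured at 105 against a known 104, supports that. Next I grip the tab across its width.

>>> drive_tool(motion=[[[60, 0.5, -0.04, 0, 0], [60, 0.84, -0.04, 0.3, 0], [60, 0.84, -0.04, 1.3, 0], [60, 0.84, -0.04, 2.2, 0], [60, 0.84, -0.04, 2.9, 0], [60, 0.84, -0.04, 2.9, 0], [60, 0.84, -0.04, 2.9, 0]]])

```text
t: 12.45
tcp_pos: [0.5457, 0.0987, 0.0335]
tool_rot: [0.776, 0.63, -0.0, -0.0]
force: [-0.3, 0.7, 0.4]
finger_gap: 0.702
gripper_force: 0.0
```

>>> drive_tool(motion=[[[35, 0, 0, 0, 0], [30, 0, 0, 0, 0], [20, 0, 0, 0, 0], [20, 0, 0, 0, 0], [20, 0, 0, 0, 0], [20, 0, 0, 0, 0], [20, 0, 0, 0, 0]]], squeeze=70)

```text
t: 13.15
tcp_pos: [0.5459, 0.0982, 0.0351]
tool_rot: [0.777, 0.63, 0.001, 0.0]
force: [-1.8, 1.5, 6.0]
finger_gap: 0.29
gripper_force: 68.4
```

```bash
python3 -c "
from h import *
go(1,165.2,34)
"
```

```text
t 13.15 tcp mag [  1.2 141.4  35.1] tilt [ 0.001  0.    -1.   ] need xyz [ 0.792 -0.006  0.037] yaw -0.001 gap 24.7 F [-1.84  1.46  6.03] gf 68.41
```

>>> drive_tool(motion=[[[20, 0.1, 0, 0, 0], [20, 0.2, 0, 0, 0], [20, 0.3, 0, 0, 0], [20, 0.4, 0, 0, 0], [20, 0.5, 0, 0, 0], [20, 0.6, 0, 0, 0], [20, 0.7, 0, 0, 0], [20, 0.8, 0, 0, 0], [20, 0.81, 0, 0, 0], [20, 0.81, 0, 0, 0]]])

```text
t: 14.15
tcp_pos: [0.5506, 0.1203, 0.0351]
tool_rot: [0.776, 0.63, -0.001, 0.001]
force: [-2.1, -5.8, 6.2]
finger_gap: 0.292
gripper_force: 68.5
```

Run:
```python
from h import *
go(1,165.2,34)
m=cam('wrist'); im=manip.snapshot('wrist')[:,:,::-1]; cv2.imwrite('pics/w10.png',im)
g=im.max(2)
for z,y in [(70,165.2),(70,160.2),(70,170.2)]: print('tab pred',y,proj('wrist',W(2,y,z),m).round(1))
p=proj('wrist',W(-22.4,165.2,27),m); print('fin pred',p.round(1))
c=int(round(proj('wrist',W(2,165,70),m)[0]));print('tab col',c-15,[(r,int(g[r,c-15])) for r in range(270,400,4)])
u,v=p.round().astype(int);print('fin',[(r,int(g[r,u])) for r in range(v-14,v+15,2)])
mt=cam('top'); t=manip.snapshot('top').max(2)
# plate position: bright plate/rod from top view vs predicted
for y in (45,50,55,60): 
    q=proj('top',W(8,y,36),mt); print('plate',y,q.round(1),int(t[int(round(q[1])),int(round(q[0]))]))
```

```text
t 14.15 tcp mag [  1.2 164.1  35.1] tilt [ 0.    -0.002 -1.   ] need xyz [ 0.038 -0.006  0.035] yaw 0.005 gap 25.0 F [-2.08 -5.77  6.23] gf 68.53
tab pred 165.2 [321.3 366. ]
tab pred 160.2 [321.3 378.5]
tab pred 170.2 [321.3 353. ]
fin pred [263.8 302.3]
tab col 306 [(270, 247), (274, 247), (278, 246), (282, 246), (286, 45), (290, 40), (294, 42), (298, 46), (302, 49), (306, 49), (310, 46), (314, 46), (318, 54), (322, 46), (326, 47), (330, 48), (334, 46), (338, 52), (342, 43), (346, 63), (350, 45), (354, 50), (358, 71), (362, 84), (366, 88), (370, 90), (374, 85), (378, 77), (382, 108), (386, 114), (390, 166), (394, 220), (398, 227)]
fin [(288, 196), (290, 195), (292, 194), (294, 195), (296, 195), (298, 194), (300, 191), (302, 255), (304, 255), (306, 249), (308, 248), (310, 248), (312, 62), (314, 66), (316, 60)]
plate 45 [296.1 218.1] 216
plate 50 [293.6 217.5] 214
plate 55 [291.1 217. ] 225
plate 60 [288.5 216.5] 222
```

The tab's top face spans rows 356–380, which puts it at about y 164.3. I'll nudge it by 1 mm and hold.

>>> drive_tool(motion=[[[20, 0.02, 0, 0, 0], [20, 0.04, 0, 0, 0], [20, 0.04, 0, 0, 0], [20, 0.04, 0, 0, 0], [20, 0.04, 0, 0, 0], [20, 0.04, 0, 0, 0], [20, 0.04, 0, 0, 0]]])

```text
t: 14.95
tcp_pos: [0.5508, 0.1213, 0.0351]
tool_rot: [0.776, 0.63, -0.001, 0.001]
force: [-2.7, -5.9, 7.1]
finger_gap: 0.289
gripper_force: 68.5
```

Run:
```python
from h import *
go(1,165.2,34)
m=cam('wrist'); g=manip.snapshot('wrist').max(2)
for y in (160.2,170.2): print('tab +y/-y edge pred',proj('wrist',W(2,y,70),m)[1].round(1))
print([(r,int(g[r,306])) for r in range(346,396,3)])
mt=cam('top'); t=manip.snapshot('top')
# caps' lids in top view (dark discs)
for y in (5.5,-61,-113.5):
    q=proj('top',W(1.5,y,43),mt).round().astype(int); print(y,q,t[q[1]-1:q[1]+2,q[0]-6:q[0]+7].max(2).mean(0).round())
print(manip.sign_off())
```

```text
t 14.95 tcp mag [  1.2 165.1  35.1] tilt [-0.    -0.002 -1.   ] need xyz [ 0.005 -0.007  0.036] yaw 0.004 gap 24.7 F [-2.65 -5.95  7.07] gf 68.5
tab +y/-y edge pred 381.1
tab +y/-y edge pred 355.7
[(346, 63), (349, 40), (352, 41), (355, 55), (358, 66), (361, 80), (364, 90), (367, 90), (370, 91), (373, 85), (376, 81), (379, 70), (382, 103), (385, 99), (388, 117), (391, 167), (394, 175)]
5.5 [315 225] [136. 122. 120. 121. 121. 124. 130. 123. 123. 119. 120. 118. 125.]
-61 [349 232] [120. 114. 114. 114. 114. 121. 122. 123. 121. 114. 113. 112. 123.]
-113.5 [376 237] [129. 106. 106. 108. 109. 110. 116. 117. 107. 105. 108. 106. 110.]
the job is handed in; nothing more can be done
None
```

The job is handed in: the fallen capacitor stands upright and released in the lane, about 11 mm from where it lay. The tab is held at the clip's fin with about 68 N, within roughly 1 mm by my measurement, the other two capacitors still stand, and no verdict came back.

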